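# Brace and open a jar on the one-handed preparation board

### The job

Open the jar of hazelnuts that stands between the jaws of the preparation board: slide the loose jaw in by its knob until the jar is clamped tight against the fixed jaw, then unscrew the tight lid anticlockwise and stop turning once it comes free, without dragging the jar up or round. Finish while still holding the lid level, about two centimetres straight above the open mouth, with the jar left clamped and the mug, spoon and pepper mill where they are.

Things in the scene. Friction and masses are not known exactly. Their poses are not given: they have to be found in the camera images.
- board: White plastic one-handed preparation board, 270 x 240 mm, its top 25 mm above the worktop, stuck down on suction feet. Origin on the worktop under its centre; +x is the way the sliding jaw closes. The fixed jaw (100 mm wide, 45 mm high above the top) is at its far (+x) end, rubber face at x = +70 mm; the sliding jaw is on the -x side.
- jaw (a joint): Travel (m) of the sliding jaw along the board's +x: 0 wide open, growing as it closes; its rubber face is at board x = -44 mm + travel. It meets a jar seated square on the fixed jaw at 0.050; 2 to 3 mm more squeezes its rubber and the jar is tight (0.052 to 0.053). It slides stiffly (12 N all the way, 20 to 24 N in all once tight), stays where left and keeps its clamping force.
- jaw_knob (a point): Middle of the sliding jaw's upright black knob, a round grip 28 mm across and 35 mm tall on a steel stem, 60 mm behind the jaw's rubber face. This point is 79 mm above the worktop; the knob's top is 96 mm above it.
- jaw_pad: The springy rubber facing of the sliding jaw, 8 mm thick, 96 mm wide, from 3 to 41 mm above the slab; gives up to 4 mm at about 4 N per mm. Origin on the slab under the middle of its face.
- jar: Square glass jar of hazelnuts, about 0.45 kg: body 64 x 64 mm and 76 mm high with a round sloping shoulder above, standing loose on the slab. Origin at the centre of its underside, z up, x and y across its flat sides. Its neck (45 mm across) ends in the open mouth 104 mm above the underside, with three short sloping threads on it.
- jar_mouth (a point): Centre of the jar's mouth, at rim height, 104 mm above the jar's underside (129 mm above the worktop).
- lid: Steel twist-off lid, 59 mm across (60 at its rolled lower edge), 15 mm high, 40 g. Origin at the centre of its lower edge, 117 mm above the worktop when tight; z up. Three lugs in its skirt hold under the threads: it takes 0.4 N m to start, is free after 65 deg anticlockwise (from above), then lifts straight off; it need not rise while turned. At 100 deg the lugs run against the next threads.
- lid_center (a point): Centre of the lid, half-way up (7.5 mm above its lower edge; 99.5 mm above the jar's underside when screwed on).
- lid_lug (a point): One of the lid's three inner lugs, 26 mm out from the lid's axis along its +x, 2.5 mm above its lower edge. With the lid tight it lies along the jar's +x axis.
- mug: White mug, 82 mm across and 92 mm high, at one side. Leave alone. Origin under its centre.
- spoon: Steel spoon 190 mm long lying on the worktop at the other side. Leave alone.
- mill: Dark wooden pepper mill, 54 mm across and 138 mm high, beyond the mug on the same side. Leave alone. Origin under its centre.
Things that resemble listed ones, but are neither listed nor needed, are in the scene too. Of the things shaped like the lid, the steel one is meant. Leave any red look-alike of the jar alone.

How it is judged:
On the way, in this order (a step that is already met when the one before it is completed fails the run):
1. the jar is clamped squarely between the jaws, the lid still on (x of jar in the frame of board above 0.0345 m and angle between the x axis of jar and the x axis of board, either way round below 0.1 rad and contact force between jar and jaw_pad above 2 N and angle between jar's own z axis and vertical below 0.08 rad and z of jar in the frame of board below 0.029 m and z of lid_center in the frame of jar below 0.1025 m), for 0.3 s.
2. the lid comes off its threads, at least 5 mm up, while the jar stays clamped (x of jar in the frame of board above 0.0345 m and angle between the x axis of jar and the x axis of board, either way round below 0.1 rad and contact force between jar and jaw_pad above 2 N and angle between jar's own z axis and vertical below 0.08 rad and z of jar in the frame of board below 0.029 m and z of lid_center in the frame of jar above 0.1045 m), for 0.2 s.
At the end, for the whole second after the job is handed in: The fingers hold the lid still, clear of all else, level within 8 deg, within 15 mm of the mouth's axis, its lower edge 1 to 50 mm over the rim; the jar stands on the board within 3.5 mm of the fixed jaw, square within 5 deg, the sliding jaw pressing it with over 2 N (x of jar in the frame of board above 0.0345 m and angle between the x axis of jar and the x axis of board, either way round below 0.1 rad and contact force between jar and jaw_pad above 2 N and angle between jar's own z axis and vertical below 0.08 rad and z of jar in the frame of board below 0.029 m and z of lid_center in the frame of jar_mouth between 0.0085 and 0.0575 m and horizontal distance between lid_center and jar_mouth below 0.015 m and angle between lid's own z axis and vertical below 0.15 rad and linear speed of lid below 0.02 m/s and contact force between lid and the fingers above 1 N and contact force between lid and jar below 0.1 N and contact force between lid and board below 0.1 N); the arm keeps its last pose, push and grip.
It fails at once if the jar is dragged up off the board or tipped (z of jar in the frame of board above 0.035 m or angle between jar's own z axis and vertical above 0.2 rad).
It fails at once if the lid is wound on past 140 degrees instead of being stopped when free (x of lid_lug in the frame of jar below -0.02 m and horizontal distance between lid_center and jar_mouth below 0.008 m).
It fails at once if the mug, spoon or mill is disturbed (distance of any of mug, spoon, mill from where it was at the start of the episode above 0.02 m).
It also fails if it takes over 42 s, if anything falls off the work surface, if the arm or the gripper's body presses on something with over 40 N, if the wrist force passes 120 N, or if a joint passes its speed limit or range.

### The arm

A 7-joint arm with a two-finger parallel gripper is mounted at the origin on the work surface. World frame = base frame: x ahead of the robot, y to its left, z up, the work surface at z = 0. Lengths are in m, angles in rad, forces in N, time in s.
With the tool pointing down it reaches from about 0.425 to 0.925 m from the base axis. Payload 6.8 kg.
Tool frame: the origin (TCP) lies on the centre line of the jaws, within the pads' length; the fingertips stand 8 mm ahead of it and the grasp point (between the pads) lies 11 mm behind it (bot.tips_ahead is the distance from the TCP to the fingertips, in m); z points along the fingers, y is the line along which they close (so a half turn about z gives the same grasp; the last joint's range is limited). The gripper opens to 85 mm and grips with 20 to 120 N. Pads are 22 mm wide; open, the fingers measure 114 mm over their backs; the gripper's body (76 mm by 85 mm) begins 54 mm behind the grasp point. The pads swing forward as they close: fully open they stand 13 mm farther back than shut.
Start: joints at [-1.253, 0.477, 0.022, 1.555, -0.011, 1.109, -0.083], TCP at [0.279, 0.615, 0.239] pointing down, gripper open.
Joint ranges: [-2.96, 2.96], [-0.34, 2.1], [-1.41, 1.46], [0.24, 2.44], [-1.37, 4.51], [0.17, 1.92], [-2.96, 2.96]. Speed limits (rad/s): [2.39, 2.39, 3.14, 3.14, 3.14, 3.14, 3.14].

### API

Orientations are given as a unit quaternion [w, x, y, z].
In Python, from station import bot gives the robot as it stands.
- The arm moves only by the tool send_rows, never from a script. Its argument "deltas" is text: rows parted by semicolons, each of 4 numbers parted by spaces: the shift along the tool's x, y, z in m, then the turn about the tool's z in degrees. In form: x y z spin; .... A call has 1 to 5 rows; each row is the pose to reach, as a shift and turn from the pose commanded when the call began, along the tool's axes at that moment; what a row does not reach only later rows make up. A row lasts 1/10 s, in which the tool goes at most 50 mm and 8.59 degrees, less where a joint would pass 70% of its speed; a pose out of reach is approached as far as the arm can. A call with a gripper value outside its range is refused whole. "claw" is the opening, from 0 (shut) to 1 (fully open), set as the call begins (left out, the last holds). The fingers move at their own pace and stop on an object; "force" is the grip in N (left out, the last holds). Time passes only in rows, so rows that repeat a pose let the fingers close. It gives the time, the measured TCP pose, the force, the opening and the grip force at its end, in the units of the state.
- bot.get_obs(): the state, without advancing time (a new reading comes with each control period).
- bot.read_camera(name): name is "scene" or "top" or "wrist"; returns a dict with "img" (480x640x3 uint8, red, green, blue), "depth" (480x640 float32, m along the optical axis (not along the pixel's ray), 0 where there is no reading), "fx", "fy", "cx", "cy" (pixels), "camera_from_world" (4x4, takes a point from world to camera coordinates). Camera axes: x right, y up, looking along -z (the intrinsics and any distortion apply to the point x, -y, -z); pixel columns grow to the right and rows downward; lengths in m; the calibration is good to about 2 mm. The wrist camera is an equidistant fisheye: a pixel r from the principal point sees the ray r / f radians off the axis. A picture is of the moment at which its call begins.
- bot.hand_in(): hands the job in; it is judged then, once.
Trained networks look in a picture, given as the dict that the camera call returned (one of the last four; its "shot" number tells which), for a name from the list of things; names that differ only in an ending like _2 or _b are one class to them, and where a whole thing is asked for, a point or a joint stands for the part that bears it (a point fixed in the world has none). Each returns a list of dicts, best first, with "confidence" (0 to 1); they miss things now and then, are a little off and sometimes report something else, mostly with a low value. They report only what shows in the picture. A call takes as long as a camera call. They do not tell look-alikes from the thing itself.
- bot.masks_of(picture, query): "mask" (480x640 bool, what is visible of it).
- bot.landmark_of(picture, query): "xyz" ([x, y, z] in m, in world coordinates, good to about 4 mm: a listed point, or the origin of a listed thing).
The state is a dict: "t": time; "q": joint angles; "joint_vel": joint speeds; "joint_torque": joint torques, N m; "eef_pos": TCP position; "tool_rot": TCP orientation; "contact_force": force on the tool from outside, world axes, zero at the start; "torque": the same for the moment, N m; "gripper_width": opening from 0.0 (shut) to 1.0 (fully open); "grasp_force": force on a finger pad.
Only numpy, scipy, OpenCV 4.12 (cv2) and the standard library are available. Lean on these libraries where they do the work, as an engineer would, in place of code of your own. Each camera call takes 0.05 s, during which the arm holds its last target. There are 200 camera calls.

## Working session

There is one attempt and no reset: what is moved stays moved. The work goes in short steps, Python scripts to look and compute and a tool call to move; the robot and the scene stay as the last step left them, time stands still between calls to the robot, and variables do not carry over. Pictures are saved under pics/ and viewed, at most 10 in all, crops included, and the job is handed in when it is done.

Besides the shell and the picture viewer there is one more tool, called after ">>>" as name(argument=value, ...) on one line, values as JSON. send_rows: Moves the arm, as the interface text tells. Its arguments: {"type":"object","properties":{"deltas":{"type":"string"},"claw":{"type":"number"},"force":{"type":"number"}},"required":["deltas"]}

```bash
mkdir -p pics; cat > h.py <<'E'
import numpy as np, cv2
from station import bot
def save(p,n): cv2.imwrite('pics/'+n,cv2.cvtColor(p['img'],cv2.COLOR_RGB2BGR))
def cloud(p):
    v,u=np.mgrid[:480,:640]; d=p['depth']
    c=np.stack([(u-p['cx'])/p['fx']*d,-(v-p['cy'])/p['fy']*d,-d,np.ones_like(d)],-1)
    return (c@np.linalg.inv(p['camera_from_world']).T)[...,:3]
def proj(p,X):
    c=p['camera_from_world']@np.r_[X,1]; return p['cx']+p['fx']*c[0]/-c[2], p['cy']-p['fy']*c[1]/-c[2]
E
python3 - <<'E'
from h import *
o=bot.get_obs(); print({k:np.round(v,3) for k,v in o.items()}, bot.tips_ahead)
for n in ('top','scene'):
    p=bot.read_camera(n); save(p,n+'0.png')
    for q in ['board','jaw_knob','jaw_pad','jar','jar_mouth','lid_center','lid_lug','lid','mug','spoon','mill']:
        for r in bot.landmark_of(p,q)[:3]: print(n,q,np.round(r['xyz'],3),round(r['confidence'],2),np.round(proj(p,r['xyz'])))
E
```

```text
{'t': np.float64(0.0), 'q': array([-1.253,  0.478,  0.022,  1.556, -0.012,  1.109, -0.083]), 'joint_vel': array([ 0.001,  0.   , -0.   , -0.001,  0.001, -0.001,  0.001]), 'joint_torque': array([-1.0000e-03, -5.9644e+01,  1.6080e+00, -2.8122e+01,  1.3000e-02,
        9.0000e-03,  0.0000e+00]), 'eef_pos': array([0.279, 0.614, 0.238]), 'tool_rot': array([-0.   ,  0.211,  0.977, -0.001]), 'contact_force': array([-0.387, -0.405, -0.253]), 'torque': array([0.004, 0.017, 0.053]), 'grasp_force': np.float64(0.0), 'gripper_width': np.float64(0.999)} 0.008
top board [ 0.541  0.091 -0.004] 0.8 [282. 275.]
top jaw_knob [0.443 0.111 0.074] 0.57 [269. 316.]
top jaw_pad [0.501 0.097 0.022] 0.65 [278. 291.]
top jar [0.573 0.094 0.022] 0.63 [280. 261.]
top jar [0.78  0.207 0.002] 0.62 [238. 179.]
top jar_mouth [0.571 0.095 0.128] 0.74 [276. 255.]
top jar_mouth [0.78  0.214 0.103] 0.74 [227. 164.]
top lid_center [0.577 0.302 0.01 ] 0.96 [194. 258.]
top lid_center [0.573 0.098 0.125] 0.74 [274. 254.]
top lid_center [0.777 0.086 0.005] 0.55 [287. 180.]
top lid_lug [0.602 0.088 0.121] 0.85 [279. 241.]
top
[... 635 characters left out ...]
outh [0.575 0.096 0.131] 0.9 [357. 252.]
scene jar_mouth [0.778 0.213 0.104] 0.63 [347. 328.]
scene lid_center [0.578 0.301 0.01 ] 0.91 [415. 316.]
scene lid_center [0.782 0.087 0.008] 0.6 [309. 325.]
scene lid_center [0.571 0.1   0.13 ] 0.59 [359. 252.]
scene lid_lug [0.75  0.089 0.006] 0.63 [317. 318.]
scene lid_lug [0.555 0.31  0.006] 0.6 [423. 313.]
scene lid_lug [0.602 0.092 0.119] 0.56 [350. 260.]
scene lid [0.573 0.095 0.117] 0.88 [357. 255.]
scene lid [0.776 0.089 0.001] 0.87 [311. 325.]
scene lid [0.58  0.298 0.005] 0.86 [414. 317.]
scene mug [ 0.497 -0.458 -0.003] 0.92 [240. 192.]
scene spoon [ 0.518  0.461 -0.001] 0.74 [477. 333.]
scene mill [ 0.704 -0.376  0.   ] 0.79 [213. 236.]
```

```bash
python3 - <<'E'
from h import *
p=bot.read_camera('top'); W=cloud(p)
cv2.imwrite('pics/crop1.png',cv2.resize(cv2.cvtColor(p['img'][140:350,100:380],cv2.COLOR_RGB2BGR),(800,600),interpolation=cv2.INTER_CUBIC))
box=(W[...,0]>.36)&(W[...,0]<.73)&(W[...,1]>-.06)&(W[...,1]<.25)
def rect(m,n):
    X=W[m][:,:2].astype(np.float32)
    r=cv2.minAreaRect(X); print(n,len(X),np.round(r[0],4),np.round(r[1],4),round(r[2],2),'mean',X.mean(0).round(4),'z',np.round(np.median(W[m][:,2]),4))
z=W[...,2]
rect(box&(z>.018)&(z<.034),'slab'); rect(box&(z>.127)&(z<.137),'lidtop')
rect(box&(z>.062)&(z<.076)&(W[...,0]>.59),'fixed'); rect(box&(z>.088)&(z<.102)&(W[...,0]<.5),'knob')
rect(box&(z>.06)&(z<.076)&(W[...,0]<.53),'jaw')
rect(box&(z>.09)&(z<.112)&(W[...,0]>.52),'shoulder')
for q in ['jar','lid','jaw_knob']:
    for r in bot.masks_of(p,q)[:2]: print(q,r['confidence'],r['mask'].sum(),np.median(W[r['mask']],0).round(3))
E
```

```text
slab 8710 [0.5433 0.0904] [0.2404 0.2701] 77.71 mean [0.5436 0.0849] z 0.0249
lidtop 592 [0.5743 0.0971] [0.0582 0.0571] 46.27 mean [0.5738 0.097 ] z 0.1319
fixed 309 [0.6204 0.0738] [0.0993 0.0192] 77.62 mean [0.6189 0.0737] z 0.0685
knob 122 [0.441  0.1117] [0.0257 0.0238] 0.65 mean [0.4418 0.1116] z 0.0953
jaw 399 [0.4899 0.101 ] [0.0879 0.0692] 42.25 mean [0.49   0.1012] z 0.0682
shoulder 236 [0.5739 0.0971] [0.064  0.0641] 76.67 mean [0.5629 0.0898] z 0.0999
jar 0.77 292 [0.55  0.076 0.098]
jar 0.61 1033 [0.769 0.203 0.082]
lid 0.93 448 [0.773 0.087 0.014]
lid 0.72 492 [0.578 0.3   0.014]
jaw_knob 0.66 1447 [0.462 0.106 0.039]
jaw_knob 0.37 10685 [0.527 0.084 0.025]
```

View pics/crop1.png

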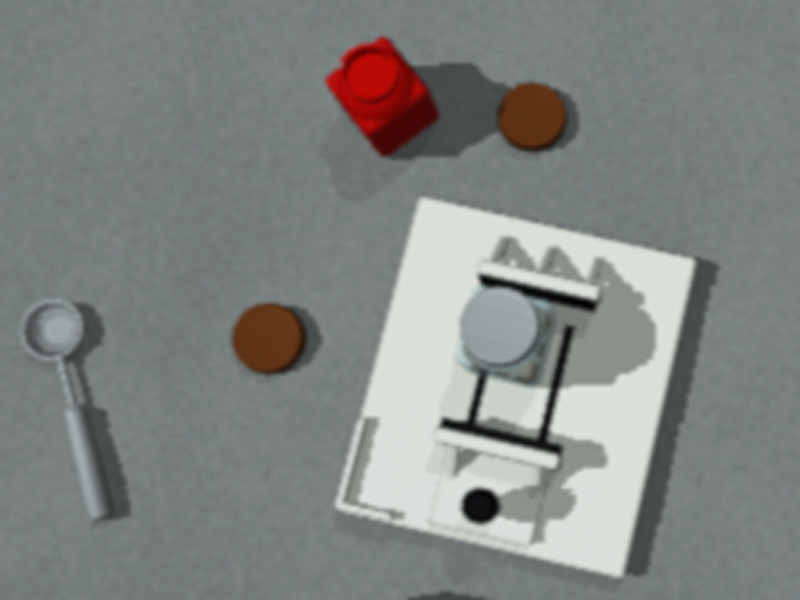

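View pics/scene0.png

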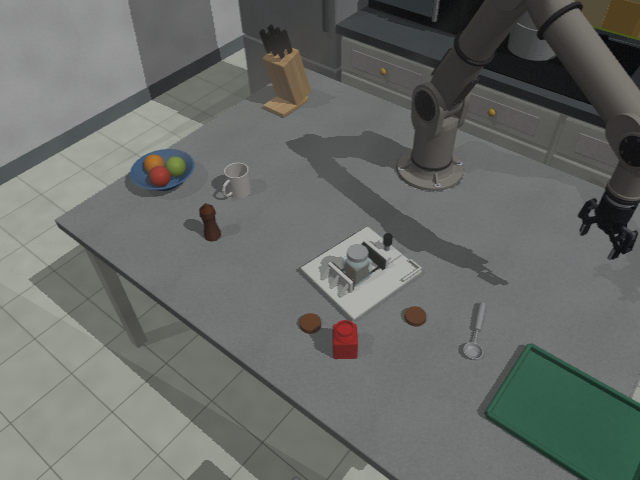

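Top crop: the steel lid on the glass jar is at (497,325), between the jaws, with the black knob at (480,505). The brown discs at (268,338) and (532,116) and the red jar at (382,90) are look-alikes. Only the disc on the glass jar is steel, so that is the lid. The scene view agrees: jar at (357,262), mug at (235,180) and mill at (210,222) well away.

Board yaw is −12.3°, travel about 0, and the jar is about 9 mm short of the fixed jaw.

```bash
cat >> h.py <<'E'
from scipy.spatial.transform import Rotation as R
C=np.array([.5433,.0904]); YB=np.deg2rad(-12.3); BX=np.array([np.cos(YB),np.sin(YB)]); BY=np.array([-BX[1],BX[0]])
def tool():
    o=bot.get_obs(); return o,R.from_quat(np.roll(o['tool_rot'],-1)).as_matrix()
def go(xyz):
    o,M=tool(); d=M.T@(np.array(xyz)-o['eef_pos'])
    y=np.degrees(np.arctan2(M[1,1],M[0,1])); print('t',round(float(o['t']),2),'delta mm',(d*1e3).round(1),'tool y yaw',y.round(2),'pos',o['eef_pos'].round(4),'tilt',np.degrees(np.arccos(-M[2,2])).round(2),'F',o['contact_force'].round(1),'T',o['torque'].round(2),'w',round(float(o['gripper_width']),3),'g',round(float(o['grasp_force']),1))
E
python3 -c "
from h import *
go([.4418,.1118,.15])"
```

```text
t 1.4 delta mm [-356.2 -390.7   89.3] tool y yaw 65.6 pos [0.2788 0.6148 0.2393] tilt 0.0 F [-0.2  0.  -1. ] T [-0.07  0.03 -0.05] w 0.999 g 0.0
```

>>> send_rows(deltas="-0.033 -0.036 0.006 -2.5; -0.066 -0.072 0.012 -5; -0.099 -0.108 0.018 -8; -0.132 -0.144 0.024 -12.1; -0.164 -0.18 0.03 -12.1", claw=1, force=80)

```text
t: 1.9
eef_pos: [0.3544, 0.3811, 0.2093]
tool_rot: [0.0, 0.106, 0.994, 0.0]
contact_force: [1.8, 0.4, 0.7]
gripper_width: 1.003
grasp_force: 0.0
```

```bash
python3 -c "
from h import *
go([.4418,.1118,.15])"
```

```text
t 1.9 delta mm [-142.3 -244.8   59.2] tool y yaw 77.8 pos [0.3544 0.3811 0.2093] tilt 0.04 F [1.8 0.4 0.7] T [ 0.04 -0.03  0.02] w 1.003 g 0.0
```

>>> send_rows(deltas="-0.024 -0.041 0.005 0; -0.048 -0.082 0.01 0; -0.072 -0.123 0.015 0; -0.096 -0.164 0.02 0; -0.119 -0.205 0.03 0")

```text
t: 2.4
eef_pos: [0.4274, 0.1559, 0.18]
tool_rot: [0.001, 0.107, 0.994, 0.001]
contact_force: [1.7, 0.2, -0.8]
gripper_width: 0.997
grasp_force: 0.0
```

```bash
python3 -c "
from h import *
go([.4418,.1118,.15])"
```

```text
t 2.4 delta mm [-23.4 -40.1  29.9] tool y yaw 77.7 pos [0.4274 0.1559 0.18  ] tilt 0.14 F [ 1.7  0.2 -0.8] T [-0.   -0.06  0.01] w 0.997 g 0.0
```

>>> send_rows(deltas="-0.0117 -0.02 0.01 0; -0.0234 -0.04 0.02 0; -0.0234 -0.04 0.05 0; -0.0234 -0.04 0.08 0; -0.0234 -0.04 0.107 0")

```text
t: 2.9
eef_pos: [0.4411, 0.1132, 0.0715]
tool_rot: [0.0, 0.107, 0.994, 0.0]
contact_force: [0.3, 0.4, -0.1]
gripper_width: 1.001
grasp_force: 0.0
```

>>> send_rows(deltas="0 0 0 0; 0 0 0 0; 0 0 0 0; 0 0 0 0; 0 0 0 0", claw=0)

```text
t: 3.4
eef_pos: [0.4414, 0.1124, 0.0741]
tool_rot: [0.001, 0.107, 0.994, -0.0]
contact_force: [-3.5, -4.7, 13.8]
gripper_width: 0.299
grasp_force: 78.0
```

```bash
python3 -c "
from h import *
go([.4418,.1118,.073])
p=bot.read_camera('top'); W=cloud(p); z=W[...,2]; m=(W[...,0]<.56)&(W[...,0]>.46)&(abs(W[...,1]-.1)<.08)&(z>.06)&(z<.076)
print(((W[m][:,:2]-C)@BX).max())
cv2.imwrite('pics/c2.png',cv2.resize(cv2.cvtColor(p['img'][200:350,180:380],cv2.COLOR_RGB2BGR),(800,600)))"
```

```text
t 3.4 delta mm [-0.5 -0.5  1.1] tool y yaw 77.67 pos [0.4414 0.1124 0.0741] tilt 0.08 F [-3.5 -4.7 13.8] T [-1.26  0.69  0.09] w 0.299 g 78.0
0.02103637198651328
```

View pics/c2.png

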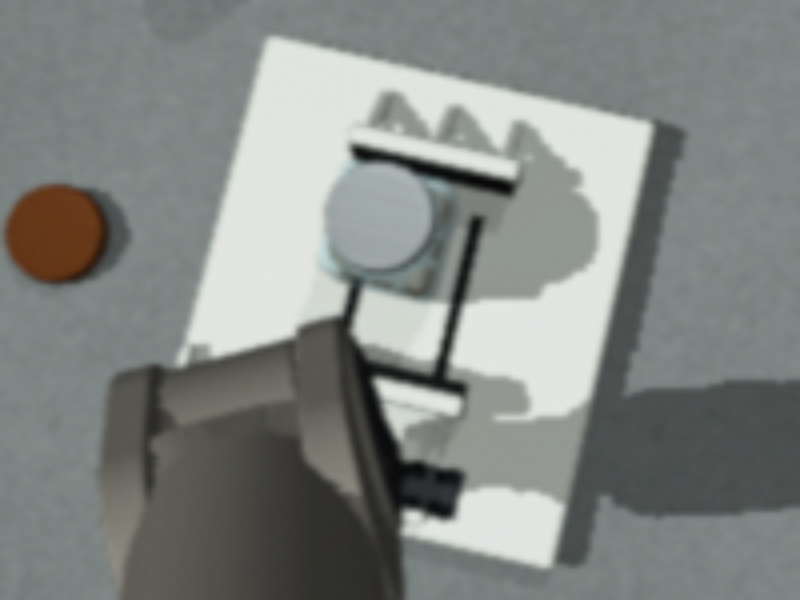

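The jaws hold the knob (the gripper at lower left covers it) and the jar and lid are untouched. Now I slide the jaw.

>>> send_rows(deltas="-0.003 0 -0.001 0; -0.009 0 -0.002 0; -0.016 0 -0.002 0; -0.023 0 -0.002 0; -0.03 0 -0.002 0")

```text
t: 3.95
eef_pos: [0.4655, 0.107, 0.0742]
tool_rot: [-0.004, 0.106, 0.994, -0.001]
contact_force: [-11.8, 1.9, 7.6]
gripper_width: 0.301
grasp_force: 79.7
```

>>> send_rows(deltas="-0.005 0 0 0; -0.01 0 0 0; -0.014 0 0 0; -0.017 0 0 0; -0.019 0 0 0")

```text
t: 4.45
eef_pos: [0.4832, 0.1032, 0.0742]
tool_rot: [-0.005, 0.106, 0.994, -0.001]
contact_force: [-17.1, 2.6, 11.1]
gripper_width: 0.302
grasp_force: 80.3
```

```bash
python3 -c "
from h import *
go(np.r_[C+BX*(-.0515),.073])
o,M=tool(); print('tcp board',(o['eef_pos'][:2]-C)@BX,(o['eef_pos'][:2]-C)@BY,'Fx',o['contact_force'][:2]@BX)
p=bot.read_camera('top'); W=cloud(p); z=W[...,2]; L=W[(z>.127)&(z<.137)&(W[...,0]>.54)&(W[...,0]<.66)&(abs(W[...,1]-.095)<.045)][:,:2]
r=cv2.minAreaRect(L.astype(np.float32)); print(len(L),r,(np.array(r[0])-C)@BX,(np.array(r[0])-C)@BY)
cv2.imwrite('pics/c3.png',cv2.resize(cv2.cvtColor(p['img'][200:350,180:380],cv2.COLOR_RGB2BGR),(800,600)))"
```

```text
t 4.45 delta mm [-10.    0.3   1.1] tool y yaw 77.78 pos [0.4832 0.1032 0.0742] tilt 0.6 F [-17.1   2.6  11.1] T [ 0.35  3.32 -0.02] w 0.302 g 80.3
tcp board -0.061496159007915586 -0.00029150839480239076 Fx -17.23843566110832
364 ((0.5809221267700195, 0.0942763239145279), (0.05748501047492027, 0.04417993873357773), 62.29519271850586) 0.03593275768065123 0.011802001324070457
```

>>> send_rows(deltas="-0.003 0 0 0; -0.005 0 0 0; -0.007 0 0 0; -0.007 0 0 0; -0.007 0 0 0")

```text
t: 5.0
eef_pos: [0.4899, 0.1018, 0.0742]
tool_rot: [-0.005, 0.106, 0.994, -0.001]
contact_force: [-15.5, 2.8, 9.3]
gripper_width: 0.3
grasp_force: 80.1
```

```bash
cat > k.py <<'E'
from h import *
go(np.r_[C+BX*(-.0515),.073])
o,M=tool(); print('tcp board',(o['eef_pos'][:2]-C)@BX,(o['eef_pos'][:2]-C)@BY,'Fx',o['contact_force'][:2]@BX)
E
python3 k.py
```

```text
t 5.0 delta mm [-3.1  0.3  1.2] tool y yaw 77.79 pos [0.4899 0.1018 0.0742] tilt 0.6 F [-15.5   2.8   9.3] T [0.2  3.01 0.02] w 0.3 g 80.1
tcp board -0.05462489906898901 -0.00028701324734375146 Fx -15.740865056152622
```

>>> send_rows(deltas="-0.001 0 0 0; -0.002 0 0 0; -0.002 0 0 0")

```text
t: 5.3
eef_pos: [0.4914, 0.1014, 0.0742]
tool_rot: [-0.006, 0.106, 0.994, -0.001]
contact_force: [-17.1, 2.5, 11.3]
gripper_width: 0.297
grasp_force: 80.2
```

```bash
python3 k.py
```

```text
t 5.3 delta mm [-1.6  0.3  1.2] tool y yaw 77.8 pos [0.4914 0.1014 0.0742] tilt 0.65 F [-17.1   2.5  11.3] T [0.27 3.28 0.03] w 0.297 g 80.2
tcp board -0.05307514437688613 -0.0002744474391176225 Fx -17.209187169446494
```

>>> send_rows(deltas="-0.001 0 0 0; -0.001 0 0 0; -0.001 0 0 0")

```text
t: 5.6
eef_pos: [0.4918, 0.1013, 0.0742]
tool_rot: [-0.006, 0.106, 0.994, -0.001]
contact_force: [-18.1, 2.1, 12.6]
gripper_width: 0.297
grasp_force: 80.5
```

```bash
python3 k.py
```

```text
t 5.6 delta mm [-1.2  0.3  1.2] tool y yaw 77.81 pos [0.4918 0.1013 0.0742] tilt 0.7 F [-18.1   2.1  12.6] T [0.33 3.58 0.06] w 0.297 g 80.5
tcp board -0.05264292817944723 -0.00028196889834955307 Fx -18.169738720475646
```

>>> send_rows(deltas="-0.001 0 0 0; -0.002 0 0 0; -0.003 0 0 0; -0.003 0 0 0")

```text
t: 6.0
eef_pos: [0.4931, 0.101, 0.0742]
tool_rot: [-0.008, 0.106, 0.994, -0.001]
contact_force: [-22.8, 3.4, 19.0]
gripper_width: 0.302
grasp_force: 81.2
```

```bash
python3 k.py
```

```text
t 6.0 delta mm [0.2 0.3 1.2] tool y yaw 77.83 pos [0.4931 0.101  0.0742] tilt 0.89 F [-22.8   3.4  19. ] T [ 0.59  4.65 -0.03] w 0.302 g 81.2
tcp board -0.05126672407806522 -0.0002939328577660587 Fx -23.007190762219746
```

>>> send_rows(deltas="0 0 0 0; 0 0 0 0; 0 0 0 0; 0 0 0 0; 0 0 0 0", claw=1)

```text
t: 6.5
eef_pos: [0.5018, 0.1001, 0.0745]
tool_rot: [0.0, 0.107, 0.994, 0.0]
contact_force: [-0.6, -0.7, -0.5]
gripper_width: 1.001
grasp_force: 0.0
```

>>> send_rows(deltas="0 0 -0.03 0; 0.01 0 -0.07 0; 0.02 0 -0.11 0; 0.05 0 -0.15 0; 0.08 0 -0.15 0")

```text
t: 7.0
eef_pos: [0.4258, 0.1182, 0.2291]
tool_rot: [0.004, 0.108, 0.994, 0.003]
contact_force: [-0.3, 1.1, -0.6]
gripper_width: 1.001
grasp_force: 0.0
```

```bash
cat > s.py <<'E'
from h import *
import sys
p=bot.read_camera('top'); W=cloud(p); z=W[...,2]
box=(W[...,0]>.40)&(W[...,0]<.73)&(W[...,1]>0)&(W[...,1]<.2)
for n,lo,hi,a,b in [('lid',.127,.137,.55,.65),('shoulder',.09,.112,.54,.64),('fixed',.062,.076,.605,.65),('knob',.088,.102,.4,.53),('jaw',.06,.076,.5,.56)]:
    m=box&(z>lo)&(z<hi)&(W[...,0]>a)&(W[...,0]<b)
    if m.sum()<5: print(n,'none');continue
    X=W[m][:,:2].astype(np.float32); r=cv2.minAreaRect(X); c=np.array(r[0])-C; print(n,len(X),np.round(r[0],4),np.round(r[1],4),round(r[2],1),'board',(c@BX).round(4),(c@BY).round(4))
for q in ['lid_center','jar_mouth','lid_lug','jar','jaw_knob']:
    for r in bot.landmark_of(p,q)[:2]: print(q,np.round(r['xyz'],3),round(r['confidence'],2))
cv2.imwrite('pics/'+sys.argv[1],cv2.resize(cv2.cvtColor(p['img'][200:350,180:380],cv2.COLOR_RGB2BGR),(800,600)))
go([.5833,.0954,.12])
E
python3 s.py c4.png
```

```text
lid 591 [0.5832 0.0955] [0.0578 0.0572] 46.0 board 0.0379 0.0135
shoulder 230 [0.5825 0.0956] [0.0639 0.0634] 77.2 board 0.0372 0.0134
fixed 232 [0.6207 0.0739] [0.0998 0.0191] 77.7 board 0.0792 0.0003
knob 123 [0.493  0.1006] [0.0262 0.0243] 3.0 board -0.0513 -0.0008
jaw 359 [0.5465 0.0895] [0.0998 0.032 ] 79.2 board 0.0033 -0.0002
lid_center [0.584 0.097 0.124] 0.91
lid_center [0.58  0.304 0.011] 0.81
jar_mouth [0.781 0.212 0.103] 0.67
jar_mouth [0.585 0.097 0.13 ] 0.51
lid_lug [0.606 0.084 0.119] 0.88
lid_lug [0.551 0.092 0.023] 0.68
jar [ 0.782  0.207 -0.002] 0.88
jar [0.581 0.092 0.025] 0.54
jaw_knob [0.491 0.101 0.077] 0.57
t 7.3 delta mm [-160.4   13.1  104.1] tool y yaw 77.66 pos [0.4238 0.1169 0.2241] tilt 0.02 F [0.1 0.2 0.1] T [ 0.06 -0.05  0.04] w 1.004 g 0.0
```

View pics/c4.png

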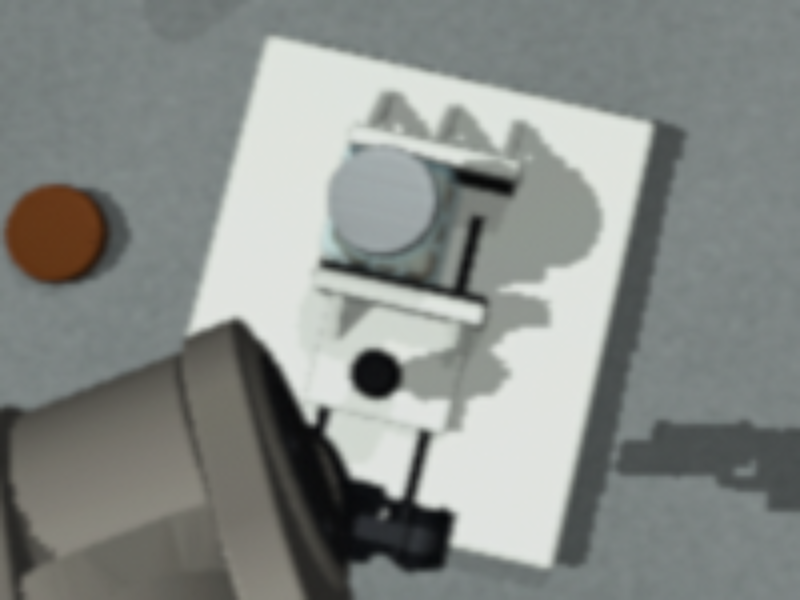

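Jar and lid are square on the fixed jaw (lid at about (383,200)), the jaw is against the jar and the knob is at (376,373), travel 0.0527. It is clamped. Moving over the lid.

>>> send_rows(deltas="-0.04 0.003 0 0; -0.08 0.006 0 0; -0.12 0.01 0.01 0; -0.1605 0.0128 0.03 0; -0.1605 0.0128 0.06 0")

```text
t: 7.8
eef_pos: [0.5894, 0.0935, 0.1639]
tool_rot: [0.003, 0.109, 0.994, -0.0]
contact_force: [-0.8, -0.0, -0.4]
gripper_width: 0.997
grasp_force: 0.0
```

>>> send_rows(deltas="0 0 0 0; 0 0 0 0; 0 0 0 0")

```text
t: 8.1
eef_pos: [0.5831, 0.0957, 0.1654]
tool_rot: [0.001, 0.107, 0.994, 0.0]
contact_force: [-0.2, -0.1, 0.8]
gripper_width: 1.004
grasp_force: 0.0
```

```bash
python3 -c "
from h import *
go([.5832,.0955,.119]); print(bot.get_obs()['q'].round(3))
p=bot.read_camera('wrist'); save(p,'w.png')"
```

```text
t 8.1 delta mm [-0.1 -0.2 46.4] tool y yaw 77.71 pos [0.5831 0.0957 0.1654] tilt 0.07 F [-0.2 -0.1  0.8] T [ 0.04 -0.01  0.  ] w 1.004 g 0.0
[-0.443  0.424  0.227  1.846 -0.12   0.883  1.197]
```

View pics/w.png

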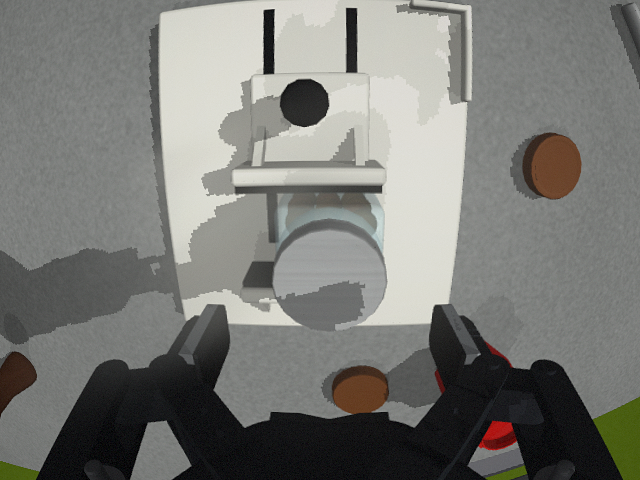

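Lid centred at (329,275), midway between the pads (215 and 450). Descend and grip.

>>> send_rows(deltas="0 0 0.015 0; 0 0 0.03 0; 0 0 0.04 0; 0 0 0.046 0; 0 0 0.046 0")

```text
t: 8.65
eef_pos: [0.5819, 0.0953, 0.1169]
tool_rot: [-0.001, 0.107, 0.994, -0.0]
contact_force: [-1.5, -0.1, -0.1]
gripper_width: 1.005
grasp_force: 0.0
```

>>> send_rows(deltas="0 0 0 0; 0 0 0 0; 0 0 0 0; 0 0 0 0; 0 0 0 0", claw=0, force=70)

```text
t: 9.15
eef_pos: [0.5832, 0.0957, 0.1192]
tool_rot: [0.001, 0.107, 0.994, 0.0]
contact_force: [-1.0, 0.1, 6.0]
gripper_width: 0.672
grasp_force: 73.5
```

```bash
python3 -c "
from h import *
go([.5832,.0955,.119]); p=bot.read_camera('wrist'); save(p,'w2.png')"
```

```text
t 9.15 delta mm [-0.  -0.2  0.2] tool y yaw 77.7 pos [0.5832 0.0957 0.1192] tilt 0.08 F [-1.   0.1  6. ] T [-0.02  0.28 -0.02] w 0.672 g 73.5
```

View pics/w2.png

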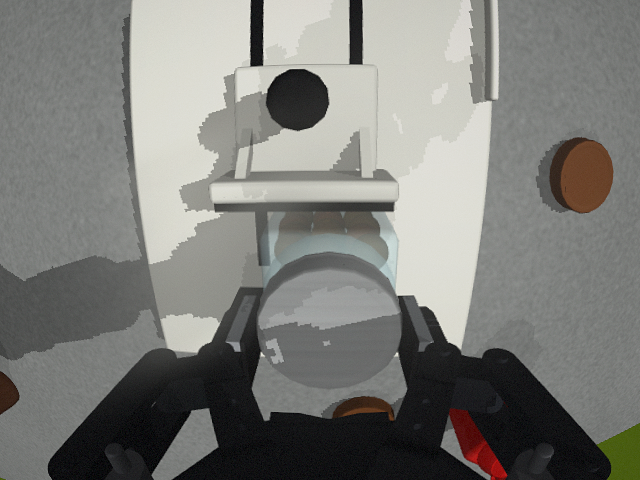

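Both pads are on the lid's rim at (255,320) and (403,320), with the lid centred between them. Unscrew anticlockwise, which is negative spin since the tool z points down.

>>> send_rows(deltas="0 0 0 -3; 0 0 0 -8; 0 0 0 -13; 0 0 0 -18; 0 0 0 -23")

```text
t: 9.7
eef_pos: [0.584, 0.0959, 0.1195]
tool_rot: [0.002, -0.095, 0.995, 0.0]
contact_force: [0.1, -0.1, 5.8]
gripper_width: 0.67
grasp_force: 73.6
```

```bash
python3 -c "
from h import *
go([.5832,.0955,.119]); print(bot.get_obs()['q'].round(3))
p=bot.read_camera('wrist'); save(p,'w3.png')
p=bot.read_camera('top'); 
for q in ('jar','lid_lug','lid'): print(q,[(np.round(r['xyz'],3),round(r['confidence'],2)) for r in bot.landmark_of(p,q)[:2]])"
```

```text
t 9.7 delta mm [ 0.9 -0.2  0.5] tool y yaw 100.89 pos [0.584  0.0959 0.1195] tilt 0.18 F [ 0.1 -0.1  5.8] T [ 0.1  -0.05 -0.08] w 0.67 g 73.6
[-0.354  0.479  0.111  1.872 -0.072  0.792  1.557]
jar [(array([ 0.781,  0.208, -0.   ]), 0.81), (array([0.581, 0.09 , 0.029]), 0.59)]
lid_lug [(array([0.554, 0.307, 0.   ]), 0.67), (array([0.749, 0.084, 0.004]), 0.61)]
lid [(array([0.58 , 0.298, 0.003]), 0.96), (array([0.776, 0.089, 0.   ]), 0.84)]
```

View pics/w3.png

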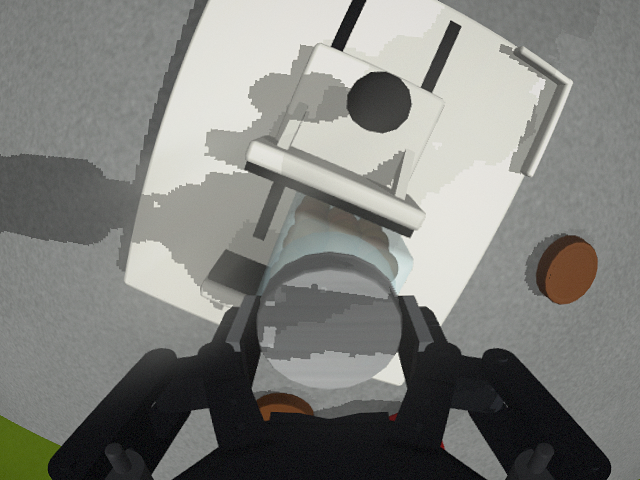

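The jar is still square to the jaw (its edges parallel to the pad near (330,230)) and the gripper has turned 23°. Continue to about 71°.

>>> send_rows(deltas="0 0 0 -5; 0 0 0 -10; 0 0 0 -15; 0 0 0 -20; 0 0 0 -25")

```text
t: 10.45
eef_pos: [0.584, 0.096, 0.1195]
tool_rot: [0.002, -0.308, 0.951, 0.0]
contact_force: [-0.2, 0.6, 5.5]
gripper_width: 0.667
grasp_force: 73.7
```

>>> send_rows(deltas="0 0 0 -6; 0 0 0 -12; 0 0 0 -18; 0 0 0 -23; 0 0 0 -23")

```text
t: 10.95
eef_pos: [0.5838, 0.096, 0.1195]
tool_rot: [0.001, -0.491, 0.871, -0.0]
contact_force: [0.3, 0.1, 5.9]
gripper_width: 0.667
grasp_force: 73.6
```

```bash
python3 -c "
from h import *
go([.5832,.0955,.119])
p=bot.read_camera('wrist'); save(p,'w4.png')"
```

```text
t 10.95 delta mm [0.8 0.3 0.5] tool y yaw 148.85 pos [0.5838 0.096  0.1195] tilt 0.16 F [0.3 0.1 5.9] T [0.12 0.14 0.01] w 0.667 g 73.6
```

View pics/w4.png

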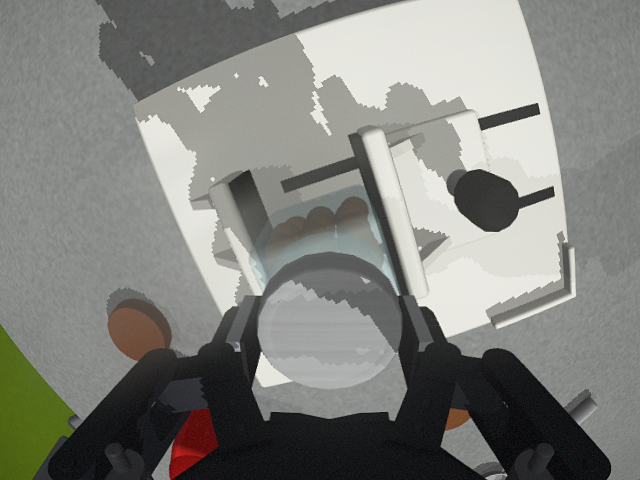

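Gripper at 71°. The jar is still clamped between both jaws, and the brushed grain on the lid (about (330,340)) still lies the same way relative to the fingers, so the lid turned with the grip. A gentle test lift comes next.

>>> send_rows(deltas="0 0 -0.0005 0; 0 0 -0.001 0; 0 0 -0.0015 0; 0 0 -0.002 0; 0 0 -0.002 0")

```text
t: 11.5
eef_pos: [0.5823, 0.0954, 0.1199]
tool_rot: [-0.0, -0.49, 0.872, 0.0]
contact_force: [-0.2, 0.9, -0.1]
gripper_width: 0.671
grasp_force: 74.4
```

>>> send_rows(deltas="0 0 -0.001 0; 0 0 -0.002 0; 0 0 -0.003 0; 0 0 -0.004 0; 0 0 -0.004 0")

```text
t: 12.0
eef_pos: [0.5828, 0.0955, 0.1245]
tool_rot: [0.0, -0.49, 0.872, -0.0]
contact_force: [-0.8, 1.3, 0.2]
gripper_width: 0.668
grasp_force: 74.4
```

>>> send_rows(deltas="0 0 -0.004 0; 0 0 -0.01 0; 0 0 -0.016 0; 0 0 -0.022 0; 0 0 -0.027 0")

```text
t: 12.5
eef_pos: [0.5829, 0.0956, 0.1521]
tool_rot: [0.0, -0.49, 0.872, -0.0]
contact_force: [-0.3, 1.2, -0.5]
gripper_width: 0.672
grasp_force: 74.4
```

>>> send_rows(deltas="0 0 0 0; 0 0 0 0; 0 0 0 0; 0 0 0 0; 0 0 0 0")

```text
t: 13.0
eef_pos: [0.5825, 0.0955, 0.151]
tool_rot: [-0.0, -0.49, 0.872, 0.0]
contact_force: [-0.2, -0.3, -0.7]
gripper_width: 0.667
grasp_force: 74.4
```

```bash
python3 -c "
from h import *
go([.5832,.0955,.151])
p=bot.read_camera('scene'); cv2.imwrite('pics/s5.png',cv2.resize(cv2.cvtColor(p['img'][180:330,260:460],cv2.COLOR_RGB2BGR),(800,600),interpolation=cv2.INTER_CUBIC))
for q in ('jar','jar_mouth','lid_center','lid'): print(q,[(np.round(r['xyz'],3),round(r['confidence'],2)) for r in bot.landmark_of(p,q)[:3]])"
```

```text
t 13.0 delta mm [-0.3 -0.6  0. ] tool y yaw 148.7 pos [0.5825 0.0955 0.151 ] tilt 0.03 F [-0.2 -0.3 -0.7] T [ 0.03 -0.03  0.03] w 0.667 g 74.4
jar [(array([0.779, 0.214, 0.003]), 0.9), (array([0.586, 0.102, 0.021]), 0.57)]
jar_mouth [(array([0.779, 0.21 , 0.103]), 0.98), (array([0.582, 0.095, 0.129]), 0.77), (array([ 0.516,  0.462, -0.001]), 0.62)]
lid_center [(array([0.774, 0.088, 0.002]), 0.83), (array([0.585, 0.1  , 0.163]), 0.82), (array([0.58 , 0.301, 0.012]), 0.68)]
lid [(array([0.584, 0.092, 0.152]), 0.85), (array([0.578, 0.298, 0.003]), 0.59)]
```

View pics/s5.png

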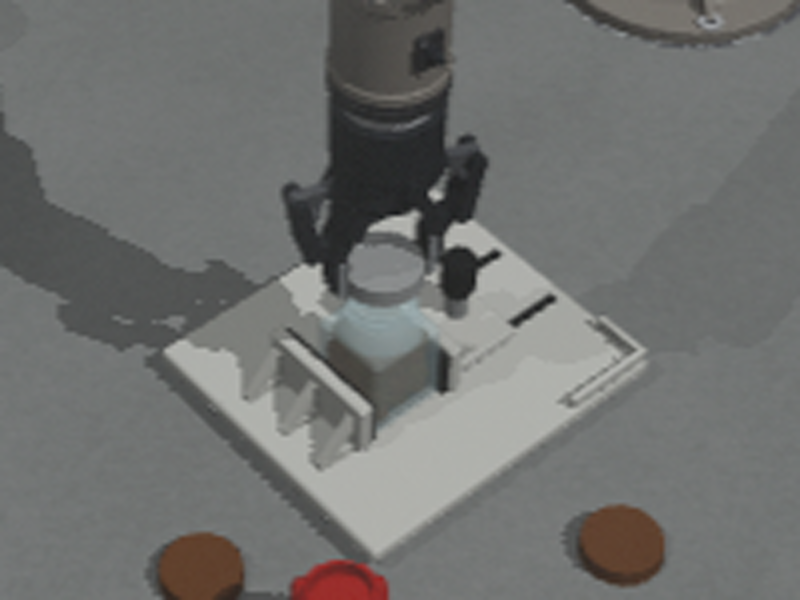

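The lid, at (385,268), is held level at z ≈ 0.152, about 2 cm above the open mouth at z 0.129. The jar is still clamped at (380,360). Handing in.

```bash
python3 -c "
from station import bot
print(bot.hand_in())"
```

```text
the job is handed in; nothing more can be done
None
```

The jar is clamped against the fixed jaw, the lid is unscrewed (about 71° turned), and the gripper is holding it level about 2 cm above the open mouth; the job was handed in at about 13 s, and no verdict came back.

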